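# Look into the lever-lid parts box and ease it shut

## Robot

A 6-joint arm with a two-finger parallel gripper is mounted at the origin on the work surface. World frame = base frame: x ahead of the robot, y to its left, z up, the work surface at z = 0. Lengths are in m, angles in rad, forces in N, time in s.
With the tool pointing down it reaches from about 0.375 to 0.975 m from the base axis. Payload 3.8 kg.
Tool frame: the origin (TCP) lies at the very end of the fingers, on their centre line; the grasp point (between the pads) lies 19 mm behind it; z points along the fingers, y is the line along which they close (so a half turn about z gives the same grasp; the last joint's range is limited). The gripper opens to 88 mm and grips with 3 to 60 N. Pads are 18 mm wide; open, the fingers measure 123 mm over their backs; the gripper's body (75 mm by 187 mm) begins 45 mm behind the grasp point.
Start: joints at [-0.037, 0.264, 1.604, -0, 1.274, -0.037], TCP at [0.675, -0, 0.239] pointing down, gripper open.
Joint ranges: [-2.63, 2.63], [-0.94, 2.18], [0.31, 2.57], [-1.31, 4.45], [0, 2.66], [-2.55, 2.55]. Speed limits (rad/s): [2.57, 2.57, 3.14, 3.14, 3.14, 3.14].

## Interface

Orientations are given as a unit quaternion [w, x, y, z].
In Python, from rig import * gives the robot as it stands.
- The arm moves only by the tool carry_out, never from a script. Its argument "motion" is a list of rows, each an object with "jaw": the closure, from -1 (fully open) to 1 (shut), so that 0 is half open; "travel": the shift along the tool's x, y, z normalised to -1 to 1, where 1 is 25 cm, a list of three; "rotation": the turn, a rotation vector about the tool's x, y, z normalised to -1 to 1, where 1 is 60 degrees, a list of three. In form: [{"jaw": jaw, "travel": [tx, ty, tz], "rotation": [rx, ry, rz]}, ...]. A call has exactly 10 rows; each row is the pose to reach, as a shift and turn from the pose commanded when the call began, along the tool's axes at that moment; what a row does not reach only later rows make up. A row lasts 1/8 s, in which the tool goes at most 62.5 mm and 10.7 degrees, less where a joint would pass 70% of its speed; a pose out of reach is approached as far as the arm can. A call with a number of a shift or a turn outside -1 to 1 is refused whole. A call with a gripper value outside its range is refused whole. The fingers move at their own pace and stop on an object; the grip force is fixed at half the most. Time passes only in rows, so rows that repeat a pose let the fingers close, or fill a call up. It gives the time, the measured TCP pose, the force, the opening and the grip force at its end, in the units of the state.
- state(): the state, without advancing time (a new reading comes with each control period).
- capture(name): name is "scene" or "side" or "wrist"; returns a dict with "img" (420x560x3 uint8, blue, green, red), "fx", "fy", "cx", "cy" (pixels), "dist_coeffs" ([k1, k2, p1, p2, k3] as OpenCV has them; the pictures are not rectified), "rvec" (rotation vector, rad) and "tvec" (3), from world to camera coordinates, as OpenCV has them. Camera axes: x right, y down, z forward; pixel columns grow to the right and rows downward; lengths in m; the calibration is good to about 2 mm. A picture is of the moment at which its call begins. There is no depth.
- hand_in(): hands the job in; it is judged then, once.
Trained networks look in the newest picture that a camera, given by its name, has taken for a name from the list of things; names that differ only in an ending like _2 or _b are one class to them, and where a whole thing is asked for, a point or a joint stands for the part that bears it (a point fixed in the world has none). Each returns a list of dicts, best first, with "confidence" (0 to 1); they miss things now and then, are a little off and sometimes report something else, mostly with a low value. They report only what shows in the picture. A call takes as long as a camera call.
- boxes_of(name, camera): "rect" ([left, top, right, bottom] in pixels, round what is visible of it).
The state is a dict: "t": time; "qpos": joint angles; "joint_vel": joint speeds; "tau": joint torques, N m; "tcp_pos": TCP position; "orientation": TCP orientation; "wrist_force": force on the tool from outside, world axes, zero at the start; "torque": the same for the moment, N m; "finger_gap": opening from 0.0 (shut) to 1.0 (fully open); "grip_force": force on a finger pad.
Only numpy, scipy, OpenCV 4.12 (cv2) and the standard library are available. Lean on these libraries where they do the work, as an engineer would, in place of code of your own. Each camera call takes 0.05 s, during which the arm holds its last target. There are 200 camera calls.

## Task

I want to see which bike spares are left: press the lever of the grey parts box all the way down with your fingertips so that its lid swings wide open, and keep it there for about three seconds while I look in. Then let the lever come up slowly under your fingertips, over two seconds or more, so that the lid settles fully shut without slamming, and back away from the box. Work only by the lever: do not touch the lid, do not pick anything up, and leave the things around the box where they are.

Things in the scene. Friction and masses are not known exactly. Their poses are not given: they have to be found in the camera images.
- parts_box: Grey plastic parts box screwed to the shelf; cannot move. Tub 150 mm long (its x) x 116 wide (its y) x 105 high, top of the shut lid at 114. Origin: centre of the underside, on the shelf. Its -x side is the front, roughly towards the robot; y left, z up. A U-shaped lever straddles it; behind the lever's pivot two short side links push the lid up near its rear hinge.
- lever_pivot (a point): Middle of the lever's turning axis (parallel to box y), 78 mm above the box's origin. Two flat steel arms run from here forward along the outside of both side walls (outer faces 66 mm either side of the middle), slope up forwards at 16 degrees at rest, stick out in front of the box and are joined there by the press bar.
- press_bar (a point): Centre of the top face of the press bar, a black ribbed plate 132 mm wide (box y) x 40 front to back x 8 thick, 28 mm clear of the box. At rest at box x -128 mm, y 0, 120 mm above the shelf, face sloping up forwards 16 degrees; at the stop x -134, 60 mm high, sloping down forwards 10 degrees. Takes 3 to 6 N all the way, then a firm stop; springs back up if let go.
- lever (a joint): Lever angle in rad: 0 at rest (bar up, lid shut), 0.45 at the bottom stop. Turning axis: the pivot pins. Spring-loaded back to 0.
- lid (a joint): Lid angle in rad: 0 shut on the rim, about 1.2 with the lever at its stop. Linked to the lever both ways, turning about 2.7 times as far. Hinge along the rear top edge (box x 78 mm, 108 mm up). If the lever is let go the lid slams at several rad/s; led up, the lever stays against the fingertips and the lid closes at their pace.
- flap: Grey lid panel, 156 mm long x 124 wide x 6, turning with joint lid. Origin on the hinge; shut, it reaches from there 160 mm to the front. Wide open, its front edge is about 260 mm above the shelf, over the middle of the box. Not to be touched.
- jar: Small closed glass jar of steel valve caps with a steel screw cap, 51 mm across, 63 mm high, standing beside the box. Origin: centre of the underside. Bystander.
- grip: Green silicone handlebar grip lying on its flat palm wing beside the box: 130 mm long (its x), 32 mm across and high, wing to its +y. Origin: under the middle, on the shelf. Bystander.
- wrench: Chrome pedal wrench lying flat, 285 mm long (its x), 36 mm wide at the jaw, 8 mm thick, to one side of the box. Origin: under the middle. Bystander.
- tire_lever: Orange plastic tire lever lying flat in front of the press bar, about across it, 125 mm long (its x), 18 mm wide, 9 mm thick. Origin: under the middle. Bystander.

How it is judged:
On the way, in this order (a step that is already met when the one before it is completed fails the run):
1. the lever is pressed down to its stop and the lid held wide open for over two seconds (value of joint lever above 0.4 rad and value of joint lid above 1 rad), for 2.2 s.
2. the lid is shut again (value of joint lid below 0.03 rad), for 0.2 s.
At the end, for the whole second after the job is handed in: The lid is fully shut (within 0.03 rad) and the lever back at rest (within 0.02 rad), after the lever was held within 0.05 rad of its stop for 2.2 s; jar, grip, wrench and tire lever are within 15 mm of where they were (value of joint lid below 0.03 rad and value of joint lever below 0.02 rad and distance of each of jar, grip, wrench, tire_lever from where it was at the start of the episode below 0.015 m); the robot touches nothing.
It fails at once if the lid slams: it falls faster than 1.6 rad/s (front edge 0.25 m/s) in the last 0.5 rad before shut (value of joint lid below 0.5 rad and velocity of joint lid below -1.6 rad/s).
It fails at once if the lid panel is touched by the robot instead of being worked by the lever (contact force between any of the fingers, the arm and flap above 1 N).
It fails at once if a bystander is pushed, lifted or carried (15 mm) or the jar is tipped (distance of any of jar, grip, wrench, tire_lever from where it was at the start of the episode above 0.015 m or angle between jar's own z axis and vertical above 0.35 rad).
It also fails if it takes over 43 s, if anything falls off the work surface, if the arm or the gripper's body presses on something with over 40 N, if the wrist force passes 120 N, or if a joint passes its speed limit or range.

## Working session

There is one attempt and no reset: what is moved stays moved. The work goes in short steps, Python scripts to look and compute and a tool call to move; the robot and the scene stay as the last step left them, time stands still between calls to the robot, and variables do not carry over. Pictures are saved under pics/ and viewed, at most 10 in all, crops included, and the job is handed in when it is done.

Besides the shell and the picture viewer there is one more tool, called after "Call:" in YAML: its name, and indented under it one key for each argument. carry_out: Moves the arm, as the interface text tells. Scaled input: -1 to 1 covers 25 cm each way for a shift and 60 degrees each way for a turn. Its arguments: {"type":"object","properties":{"motion":{"type":"array","items":{"type":"object","properties":{"jaw":{"type":"number"},"travel":{"type":"array","items":{"type":"number","minimum":-1,"maximum":1}},"rotation":{"type":"array","items":{"type":"number","minimum":-1,"maximum":1}}}}}},"required":["motion"]}

```bash
mkdir -p pics; python3 - <<'E'
from rig import *
import cv2, numpy as np
s=state(); print(s['t'],s['tcp_pos'],s['orientation'],s['wrist_force'],s['finger_gap'])
for c in ("scene","side"):
    r=capture(c); cv2.imwrite(f'pics/{c}0.png',r['img'])
    R=cv2.Rodrigues(np.array(r['rvec'],float))[0]; print(c,r['fx'],r['dist_coeffs'],(-R.T@np.ravel(r['tvec'])).round(3))
    for n in ("parts_box","press_bar","flap","jar","grip","wrench","tire_lever"):
        print(n,[(np.round(d['rect']).tolist(),round(d['confidence'],2)) for d in boxes_of(n,c)[:2]])
E
```

```text
0.0 [6.74317226e-01 4.36980301e-05 2.37424412e-01] [-0.00078554  0.7070889   0.70712384 -0.00073813] [ 0.40100714  0.8727803  -0.08469093] 1.001499309013378
scene 429.92070405291963 [-0.08499362  0.          0.          0.          0.        ] [0.99  0.382 0.87 ]
parts_box [([195.0, 129.0, 313.0, 245.0], 0.59)]
press_bar [([235.0, 132.0, 313.0, 230.0], 0.75)]
flap [([195.0, 147.0, 286.0, 221.0], 0.67)]
jar [([286.0, 222.0, 309.0, 251.0], 0.74)]
grip [([193.0, 147.0, 245.0, 174.0], 0.98)]
wrench [([275.0, 236.0, 373.0, 318.0], 0.78)]
tire_lever []
side 416.4431626737419 [-0.05527528  0.          0.          0.          0.        ] [0.212 0.714 0.583]
parts_box [([272.0, 174.0, 388.0, 258.0], 0.77)]
press_bar [([278.0, 197.0, 388.0, 232.0], 0.85), ([276.0, 174.0, 363.0, 224.0], 0.18)]
flap [([276.0, 173.0, 359.0, 223.0], 0.8)]
jar [([263.0, 237.0, 289.0, 279.0], 0.73)]
grip [([357.0, 206.0, 391.0, 232.0], 0.6), ([272.0, 175.0, 389.0, 257.0], 0.5)]
wrench [([197.0, 255.0, 287.0, 340.0], 0.57)]
tire_lever [([378.0, 256.0, 413.0, 292.0], 0.82)]
```

View pics/scene0.png

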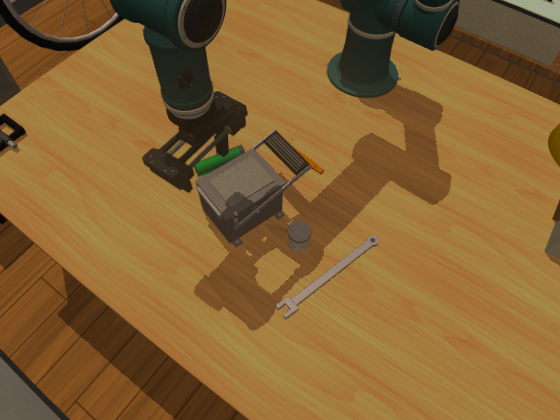

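View pics/side0.png

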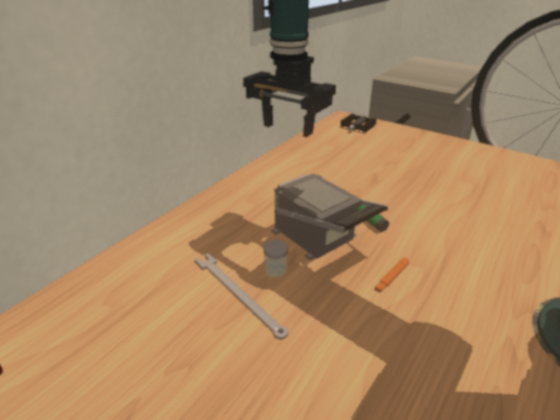

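Scene: box at about (240,195), black press bar at (265..310,132..172), tire lever just beyond it at (315,165). In the side view the bar's front edge is near (388,208), with the jar at (276,258) and the wrench clear of the bar. I'll enlarge both for corners.

```bash
python3 - <<'E'
import cv2, numpy as np
a=cv2.imread('pics/scene0.png')[120:260,185:335]; b=cv2.imread('pics/side0.png')[165:305,260:420]
a=cv2.resize(a,None,fx=5.3,fy=4,interpolation=cv2.INTER_CUBIC) if 0 else cv2.resize(a,None,fx=4,fy=4,interpolation=cv2.INTER_CUBIC)
b=cv2.resize(b,None,fx=4,fy=4,interpolation=cv2.INTER_CUBIC)
for im,u0,v0 in((a,185,120),(b,260,165)):
    for u in range(u0//20*20+20,u0+im.shape[1]//4,20): cv2.putText(im,str(u),((u-u0)*4,10),0,.35,(255,255,255)); cv2.line(im,((u-u0)*4,12),((u-u0)*4,20),(255,255,255))
    for v in range(v0//20*20+20,v0+im.shape[0]//4,20): cv2.putText(im,str(v),(0,(v-v0)*4),0,.35,(255,255,255)); cv2.line(im,(22,(v-v0)*4),(30,(v-v0)*4),(255,255,255))
cv2.imwrite('pics/a1.png',np.clip(a*1.5,0,255).astype('uint8')); cv2.imwrite('pics/b1.png',np.clip(b*1.5,0,255).astype('uint8'))
E
```

```text
(no output)
```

View pics/a1.png

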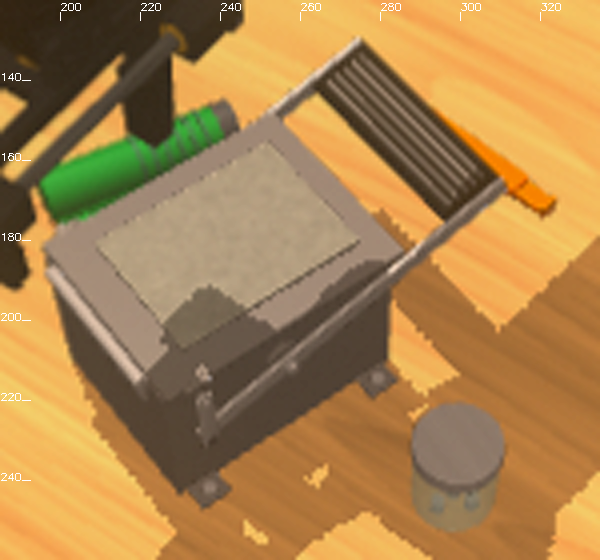

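View pics/b1.png

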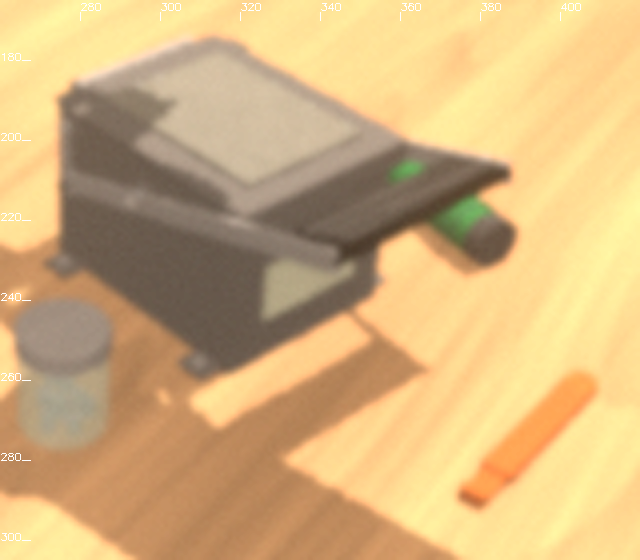

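Scene crop: bar front corners at about (275,129.5) and (311,166), rear corners at about (264,141) and (297,175), lid front corners at (254,149) and (286,183). Side: bar front corners at (387,208) and (345.5,229.5), lid front corners at (362,201) and (321,219.5). The tire lever lies in front of the bar, low on the shelf.

```bash
cat > h.py <<'E'
from rig import *
import cv2, numpy as np
from scipy.optimize import least_squares
def proj(P,r): return cv2.projectPoints(np.float64(P).reshape(-1,1,3),np.float64(r['rvec']),np.float64(r['tvec']),np.array([[r['fx'],0,r['cx']],[0,r['fy'],r['cy']],[0,0,1.]]),np.float64(r['dist_coeffs']))[0][:,0]
E
python3 - <<'E'
from h import *
S=capture('scene');D=capture('side')
M={'FA':(-.1472,-.066,.1255),'FB':(-.1472,.066,.1255),'RA':(-.1088,-.066,.1145),'RB':(-.1088,.066,.1145),'LA':(-.082,-.062,.114),'LB':(-.082,.062,.114)}
s={'FA':(275,129.5),'FB':(310.8,166.3),'RA':(263.8,141),'RB':(296.8,175),'LA':(254.3,148.8),'LB':(286.3,183)}
d={'FA':(387,208),'FB':(345.5,229.5),'LA':(362.5,201),'LB':(321,219.5)}
T={}
for k in d:
    r=least_squares(lambda P:np.r_[proj(P,S)[0]-s[k],proj(P,D)[0]-d[k]],[.6,0,.1]); T[k]=r.x; print(k,r.x.round(4),r.fun.round(1))
def W(p,P): c,q=np.cos(p[2]),np.sin(p[2]); P=np.array(P); return np.c_[p[0]+c*P[:,0]-q*P[:,1],p[1]+q*P[:,0]+c*P[:,1],P[:,2]+p[3]]
def f(p): return np.r_[(proj(W(p,[M[k] for k in s]),S)-list(s.values())).ravel(),(proj(W(p,[M[k] for k in d]),D)-list(d.values())).ravel()]
r=least_squares(f,[.75,0,0,0],loss='soft_l1'); p=r.x; print('box',p.round(4),'res',f(p).round(1))
print('bar rest,stop',W(p,[(-.128,0,.12),(-.134,0,.06)]).round(4))
# shelf points from side view
for n,uv,z in (('tl1',(378,290),.005),('tl2',(407,261),.005),('jar',(276,273),.0)):
    q=least_squares(lambda P:proj([P[0],P[1],z],D)[0]-uv,[.6,.1]).x; print(n,q.round(3))
print(state()['t'])
E
```

```text
FA [ 0.433  -0.0131  0.1208] [ 0.2  0.9  0.6 -0.6]
FB [0.4703 0.1093 0.1204] [-0.3 -1.1 -0.7  0.6]
LA [ 0.4954 -0.0276  0.1065] [-0.1 -0.4 -0.3  0.3]
LB [0.5334 0.0885 0.1086] [-0.  -0.2 -0.1  0.1]
box [ 0.5922  0.005  -0.3036 -0.0054] res [ 0.1  0.7  0.4 -0.1 -1.9 -0.1  0.6  2.7 -0.9 -1.4  0.3 -0.4  1.2 -0.3
 -2.   1.2  0.2 -1.   0.2  0.3]
bar rest,stop [[0.4701 0.0432 0.1146]
 [0.4644 0.045  0.0546]]
tl1 [0.388 0.104]
tl2 [ 0.371 -0.015]
jar [0.586 0.172]
0.9
```

Call:
carry_out:
  motion:
    - {"jaw": 1, "travel": [0.05, -0.2, 0], "rotation": [0, 0, -0.15]}
    - {"jaw": 1, "travel": [0.09, -0.4, 0], "rotation": [0, 0, -0.3]}
    - {"jaw": 1, "travel": [0.13, -0.6, 0], "rotation": [0, 0, -0.45]}
    - {"jaw": 1, "travel": [0.17, -0.75, 0], "rotation": [0, 0, -0.6]}
    - {"jaw": 1, "travel": [0.185, -0.85, 0], "rotation": [0, 0, -0.75]}
    - {"jaw": 1, "travel": [0.185, -0.855, 0], "rotation": [0, 0, -0.9]}
    - {"jaw": 1, "travel": [0.185, -0.855, 0], "rotation": [0, 0, -1]}
    - {"jaw": 1, "travel": [0.185, -0.855, 0], "rotation": [0, 0, -1]}
    - {"jaw": 1, "travel": [0.185, -0.855, 0], "rotation": [0, 0, -1]}
    - {"jaw": 1, "travel": [0.185, -0.855, 0], "rotation": [0, 0, -1]}

```text
t: 2.15
tcp_pos: [0.4613, 0.0462, 0.2387]
orientation: [-0.0, 0.259, 0.966, -0.0]
wrist_force: [-0.1, 0.6, 0.3]
finger_gap: 0.003
grip_force: 0.0
```

```bash
python3 - <<'E'
from h import *
from scipy.spatial.transform import Rotation as Ro
s=state(); q=s['orientation']; print(s['t'],s['tcp_pos'],s['wrist_force'],s['finger_gap'],s['qpos']); print(Ro.from_quat(np.r_[q[1:],q[0]]).as_matrix().round(3))
w=capture('wrist'); cv2.imwrite('pics/w1.png',w['img'])
# overlay predicted bar corners
p=[.5922,.005,-.3036]; c,n=np.cos(p[2]),np.sin(p[2])
M=np.array([(-.1472,-.066,.1215),(-.1472,.066,.1215),(-.1088,.066,.1105),(-.1088,-.066,.1105)])
P=np.c_[p[0]+c*M[:,0]-n*M[:,1],p[1]+n*M[:,0]+c*M[:,1],M[:,2]]
u=proj(P,w); print(u.round(0)); im=w['img'].copy(); cv2.polylines(im,[u.astype(int).reshape(-1,1,2)],True,(0,0,255),1); cv2.imwrite('pics/w1.png',im)
E
```

```text
2.15 [0.4613198  0.04622185 0.23868068] [-0.06632503  0.59297147  0.26780027] 0.0032702135146225487 [ 4.61095924e-02 -1.45065179e-01  2.03591925e+00  2.78351716e-05
  1.25083613e+00 -1.00002129e+00]
[[-0.865  0.501 -0.   ]
 [ 0.501  0.865  0.   ]
 [ 0.    -0.    -1.   ]]
[[191. 208.]
 [364. 170.]
 [368. 214.]
 [207. 249.]]
```

View pics/w1.png

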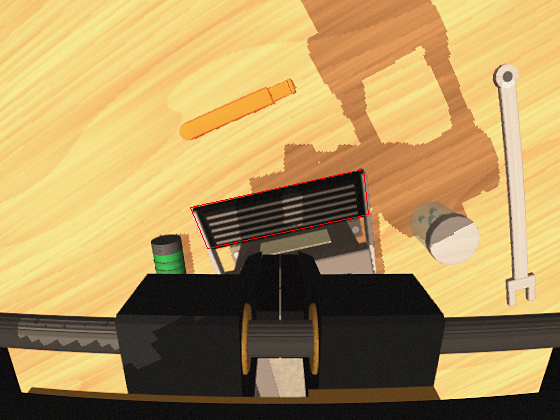

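The overlay from the box fit (red) lies right on the bar at (191..368,170..249), so the fit is good. Finish the turn and go down to just above the bar.

Call:
carry_out:
  motion:
    - {"jaw": 1, "travel": [0, 0, 0.1], "rotation": [0, 0, -0.1]}
    - {"jaw": 1, "travel": [0, 0, 0.2], "rotation": [0, 0, -0.21]}
    - {"jaw": 1, "travel": [0, 0, 0.3], "rotation": [0, 0, -0.21]}
    - {"jaw": 1, "travel": [0, 0, 0.35], "rotation": [0, 0, -0.21]}
    - {"jaw": 1, "travel": [0, 0, 0.39], "rotation": [0, 0, -0.21]}
    - {"jaw": 1, "travel": [0, 0, 0.41], "rotation": [0, 0, -0.21]}
    - {"jaw": 1, "travel": [0, 0, 0.42], "rotation": [0, 0, -0.21]}
    - {"jaw": 1, "travel": [0, 0, 0.43], "rotation": [0, 0, -0.21]}
    - {"jaw": 1, "travel": [0, 0, 0.43], "rotation": [0, 0, -0.21]}
    - {"jaw": 1, "travel": [0, 0, 0.43], "rotation": [0, 0, -0.21]}

```text
t: 3.45
tcp_pos: [0.4614, 0.0463, 0.1315]
orientation: [0.0, 0.151, 0.988, 0.0]
wrist_force: [0.5, -0.4, -0.6]
finger_gap: 0.004
grip_force: 0.0
```

Call:
carry_out:
  motion:
    - {"jaw": 1, "travel": [0, 0, 0.02], "rotation": [0, 0, 0]}
    - {"jaw": 1, "travel": [0, 0, 0.04], "rotation": [0, 0, 0]}
    - {"jaw": 1, "travel": [0, 0, 0.06], "rotation": [0, 0, 0]}
    - {"jaw": 1, "travel": [0, 0, 0.08], "rotation": [0, 0, 0]}
    - {"jaw": 1, "travel": [0, 0, 0.1], "rotation": [0, 0, 0]}
    - {"jaw": 1, "travel": [0, 0, 0.12], "rotation": [0, 0, 0]}
    - {"jaw": 1, "travel": [0, 0, 0.14], "rotation": [0, 0, 0]}
    - {"jaw": 1, "travel": [0, 0, 0.16], "rotation": [0, 0, 0]}
    - {"jaw": 1, "travel": [0, 0, 0.16], "rotation": [0, 0, 0]}
    - {"jaw": 1, "travel": [0, 0, 0.16], "rotation": [0, 0, 0]}

```text
t: 4.7
tcp_pos: [0.4608, 0.0463, 0.0912]
orientation: [-0.001, 0.151, 0.988, -0.0]
wrist_force: [-2.8, 0.8, 4.6]
finger_gap: 0.004
grip_force: 2.3
```

Call:
carry_out:
  motion:
    - {"jaw": 1, "travel": [0, 0, 0.02], "rotation": [0, 0, 0]}
    - {"jaw": 1, "travel": [0, 0, 0.04], "rotation": [0, 0, 0]}
    - {"jaw": 1, "travel": [0, 0, 0.06], "rotation": [0, 0, 0]}
    - {"jaw": 1, "travel": [0, 0, 0.08], "rotation": [0, 0, 0]}
    - {"jaw": 1, "travel": [0, 0, 0.095], "rotation": [0, 0, 0]}
    - {"jaw": 1, "travel": [0, 0, 0.105], "rotation": [0, 0, 0]}
    - {"jaw": 1, "travel": [0, 0, 0.115], "rotation": [0, 0, 0]}
    - {"jaw": 1, "travel": [0, 0, 0.12], "rotation": [0, 0, 0]}
    - {"jaw": 1, "travel": [0, 0, 0.125], "rotation": [0, 0, 0]}
    - {"jaw": 1, "travel": [0, 0, 0.125], "rotation": [0, 0, 0]}

```text
t: 5.95
tcp_pos: [0.4621, 0.0461, 0.0606]
orientation: [0.001, 0.151, 0.989, -0.0]
wrist_force: [-2.0, -0.3, 6.5]
finger_gap: 0.002
grip_force: 3.4
```

Near the stop. Press the last few millimetres until the force rises.

Call:
carry_out:
  motion:
    - {"jaw": 1, "travel": [0, 0, 0.004], "rotation": [0, 0, 0]}
    - {"jaw": 1, "travel": [0, 0, 0.008], "rotation": [0, 0, 0]}
    - {"jaw": 1, "travel": [0, 0, 0.012], "rotation": [0, 0, 0]}
    - {"jaw": 1, "travel": [0, 0, 0.012], "rotation": [0, 0, 0]}
    - {"jaw": 1, "travel": [0, 0, 0.012], "rotation": [0, 0, 0]}
    - {"jaw": 1, "travel": [0, 0, 0.012], "rotation": [0, 0, 0]}
    - {"jaw": 1, "travel": [0, 0, 0.012], "rotation": [0, 0, 0]}
    - {"jaw": 1, "travel": [0, 0, 0.012], "rotation": [0, 0, 0]}
    - {"jaw": 1, "travel": [0, 0, 0.012], "rotation": [0, 0, 0]}
    - {"jaw": 1, "travel": [0, 0, 0.012], "rotation": [0, 0, 0]}

```text
t: 7.2
tcp_pos: [0.4624, 0.0461, 0.0592]
orientation: [0.001, 0.151, 0.989, -0.0]
wrist_force: [-7.3, -1.3, 19.8]
finger_gap: 0.004
grip_force: 9.9
```

```bash
python3 - <<'E'
from h import *
r=capture('side'); im=r['img'][140:310,240:440]; cv2.imwrite('pics/d2.png',cv2.resize(im,None,fx=3,fy=3)); print(state()['wrist_force'],state()['tcp_pos'])
E
```

```text
[-7.41603271 -0.93212441 18.84882621] [0.46233769 0.04606492 0.05918775]
```

View pics/d2.png

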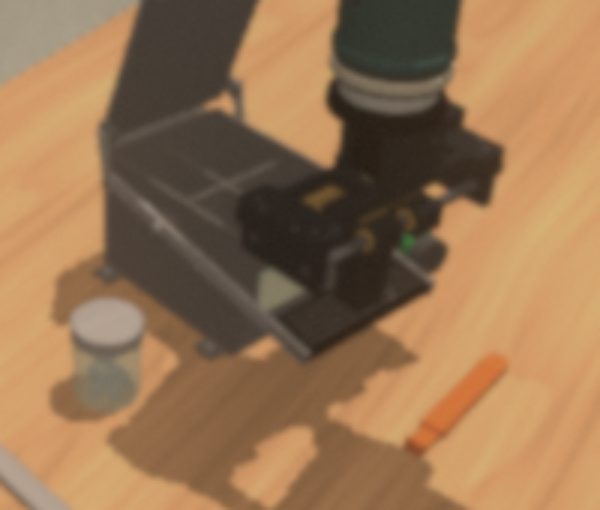

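The lever is at its stop (20 N, TCP at 59 mm), the lid stands wide open at the upper left (180,60), and the bystanders are in place. Hold it there.

Call:
carry_out:
  motion:
    - {"jaw": 1, "travel": [0, 0, 0], "rotation": [0, 0, 0]}
    - {"jaw": 1, "travel": [0, 0, 0], "rotation": [0, 0, 0]}
    - {"jaw": 1, "travel": [0, 0, 0], "rotation": [0, 0, 0]}
    - {"jaw": 1, "travel": [0, 0, 0], "rotation": [0, 0, 0]}
    - {"jaw": 1, "travel": [0, 0, 0], "rotation": [0, 0, 0]}
    - {"jaw": 1, "travel": [0, 0, 0], "rotation": [0, 0, 0]}
    - {"jaw": 1, "travel": [0, 0, 0], "rotation": [0, 0, 0]}
    - {"jaw": 1, "travel": [0, 0, 0], "rotation": [0, 0, 0]}
    - {"jaw": 1, "travel": [0, 0, 0], "rotation": [0, 0, 0]}
    - {"jaw": 1, "travel": [0, 0, 0], "rotation": [0, 0, 0]}

```text
t: 8.5
tcp_pos: [0.4624, 0.0461, 0.0592]
orientation: [0.001, 0.151, 0.989, -0.0]
wrist_force: [-6.4, -0.9, 19.3]
finger_gap: 0.001
grip_force: 9.9
```

Call:
carry_out:
  motion:
    - {"jaw": 1, "travel": [0, 0, 0], "rotation": [0, 0, 0]}
    - {"jaw": 1, "travel": [0, 0, 0], "rotation": [0, 0, 0]}
    - {"jaw": 1, "travel": [0, 0, 0], "rotation": [0, 0, 0]}
    - {"jaw": 1, "travel": [0, 0, 0], "rotation": [0, 0, 0]}
    - {"jaw": 1, "travel": [0, 0, 0], "rotation": [0, 0, 0]}
    - {"jaw": 1, "travel": [0, 0, 0], "rotation": [0, 0, 0]}
    - {"jaw": 1, "travel": [0, 0, 0], "rotation": [0, 0, 0]}
    - {"jaw": 1, "travel": [0, 0, 0], "rotation": [0, 0, 0]}
    - {"jaw": 1, "travel": [0, 0, 0], "rotation": [0, 0, 0]}
    - {"jaw": 1, "travel": [0, 0, 0], "rotation": [0, 0, 0]}

```text
t: 9.75
tcp_pos: [0.4623, 0.0461, 0.0592]
orientation: [0.001, 0.151, 0.989, -0.0]
wrist_force: [-6.5, -0.4, 18.1]
finger_gap: 0.003
grip_force: 9.9
```

Now let it up slowly, about 16 mm/s.

Call:
carry_out:
  motion:
    - {"jaw": 1, "travel": [0, 0, -0.008], "rotation": [0, 0, 0]}
    - {"jaw": 1, "travel": [0, 0, -0.016], "rotation": [0, 0, 0]}
    - {"jaw": 1, "travel": [0, 0, -0.024], "rotation": [0, 0, 0]}
    - {"jaw": 1, "travel": [0, 0, -0.032], "rotation": [0, 0, 0]}
    - {"jaw": 1, "travel": [0, 0, -0.04], "rotation": [0, 0, 0]}
    - {"jaw": 1, "travel": [0, 0, -0.048], "rotation": [0, 0, 0]}
    - {"jaw": 1, "travel": [0, 0, -0.056], "rotation": [0, 0, 0]}
    - {"jaw": 1, "travel": [0, 0, -0.064], "rotation": [0, 0, 0]}
    - {"jaw": 1, "travel": [0, 0, -0.072], "rotation": [0, 0, 0]}
    - {"jaw": 1, "travel": [0, 0, -0.08], "rotation": [0, 0, 0]}

```text
t: 11.0
tcp_pos: [0.461, 0.0464, 0.077]
orientation: [-0.0, 0.151, 0.988, 0.0]
wrist_force: [-1.9, 1.4, 4.8]
finger_gap: 0.009
grip_force: 2.4
```

Call:
carry_out:
  motion:
    - {"jaw": 1, "travel": [0, 0, -0.008], "rotation": [0, 0, 0]}
    - {"jaw": 1, "travel": [0, 0, -0.016], "rotation": [0, 0, 0]}
    - {"jaw": 1, "travel": [0, 0, -0.024], "rotation": [0, 0, 0]}
    - {"jaw": 1, "travel": [0, 0, -0.032], "rotation": [0, 0, 0]}
    - {"jaw": 1, "travel": [0, 0, -0.04], "rotation": [0, 0, 0]}
    - {"jaw": 1, "travel": [0, 0, -0.048], "rotation": [0, 0, 0]}
    - {"jaw": 1, "travel": [0, 0, -0.056], "rotation": [0, 0, 0]}
    - {"jaw": 1, "travel": [0, 0, -0.064], "rotation": [0, 0, 0]}
    - {"jaw": 1, "travel": [0, 0, -0.072], "rotation": [0, 0, 0]}
    - {"jaw": 1, "travel": [0, 0, -0.08], "rotation": [0, 0, 0]}

```text
t: 12.25
tcp_pos: [0.4621, 0.046, 0.0975]
orientation: [0.001, 0.151, 0.989, -0.0]
wrist_force: [1.3, 0.5, 4.4]
finger_gap: 0.005
grip_force: 2.1
```

Call:
carry_out:
  motion:
    - {"jaw": 1, "travel": [0, 0, -0.008], "rotation": [0, 0, 0]}
    - {"jaw": 1, "travel": [0, 0, -0.016], "rotation": [0, 0, 0]}
    - {"jaw": 1, "travel": [0, 0, -0.024], "rotation": [0, 0, 0]}
    - {"jaw": 1, "travel": [0, 0, -0.032], "rotation": [0, 0, 0]}
    - {"jaw": 1, "travel": [0, 0, -0.04], "rotation": [0, 0, 0]}
    - {"jaw": 1, "travel": [0, 0, -0.048], "rotation": [0, 0, 0]}
    - {"jaw": 1, "travel": [0, 0, -0.056], "rotation": [0, 0, 0]}
    - {"jaw": 1, "travel": [0, 0, -0.064], "rotation": [0, 0, 0]}
    - {"jaw": 1, "travel": [0, 0, -0.072], "rotation": [0, 0, 0]}
    - {"jaw": 1, "travel": [0, 0, -0.08], "rotation": [0, 0, 0]}

```text
t: 13.5
tcp_pos: [0.461, 0.0463, 0.117]
orientation: [-0.0, 0.151, 0.988, -0.0]
wrist_force: [2.3, -0.5, 2.9]
finger_gap: 0.005
grip_force: 1.6
```

Call:
carry_out:
  motion:
    - {"jaw": 1, "travel": [0, 0, -0.006], "rotation": [0, 0, 0]}
    - {"jaw": 1, "travel": [0, 0, -0.012], "rotation": [0, 0, 0]}
    - {"jaw": 1, "travel": [0, 0, -0.018], "rotation": [0, 0, 0]}
    - {"jaw": 1, "travel": [0, 0, -0.024], "rotation": [0, 0, 0]}
    - {"jaw": 1, "travel": [0, 0, -0.03], "rotation": [0, 0, 0]}
    - {"jaw": 1, "travel": [0, 0, -0.036], "rotation": [0, 0, 0]}
    - {"jaw": 1, "travel": [0, 0, -0.042], "rotation": [0, 0, 0]}
    - {"jaw": 1, "travel": [0, 0, -0.048], "rotation": [0, 0, 0]}
    - {"jaw": 1, "travel": [0, 0, -0.054], "rotation": [0, 0, 0]}
    - {"jaw": 1, "travel": [0, 0, -0.06], "rotation": [0, 0, 0]}

```text
t: 14.75
tcp_pos: [0.4611, 0.0463, 0.132]
orientation: [-0.0, 0.151, 0.988, -0.0]
wrist_force: [-0.2, -0.1, -0.0]
finger_gap: 0.003
grip_force: 0.0
```

Contact ended at about z 0.123, as expected. Back away straight up.

Call:
carry_out:
  motion:
    - {"jaw": 1, "travel": [0, 0, -0.05], "rotation": [0, 0, 0]}
    - {"jaw": 1, "travel": [0, 0, -0.12], "rotation": [0, 0, 0]}
    - {"jaw": 1, "travel": [0, 0, -0.2], "rotation": [0, 0, 0]}
    - {"jaw": 1, "travel": [0, 0, -0.3], "rotation": [0, 0, 0]}
    - {"jaw": 1, "travel": [0, 0, -0.38], "rotation": [0, 0, 0]}
    - {"jaw": 1, "travel": [0, 0, -0.44], "rotation": [0, 0, 0]}
    - {"jaw": 1, "travel": [0, 0, -0.48], "rotation": [0, 0, 0]}
    - {"jaw": 1, "travel": [0, 0, -0.5], "rotation": [0, 0, 0]}
    - {"jaw": 1, "travel": [0, 0, -0.5], "rotation": [0, 0, 0]}
    - {"jaw": 1, "travel": [0, 0, -0.5], "rotation": [0, 0, 0]}

```text
t: 16.0
tcp_pos: [0.4608, 0.0462, 0.2561]
orientation: [-0.001, 0.151, 0.988, -0.0]
wrist_force: [-0.6, 0.8, 0.2]
finger_gap: 0.011
grip_force: 0.0
```

```bash
python3 - <<'E'
from h import *
r=capture('side'); im=r['img'][140:310,240:440]; cv2.imwrite('pics/d3.png',cv2.resize(im,None,fx=3,fy=3)); print(state()['wrist_force'],state()['tcp_pos'])
E
```

```text
[-0.01373328  0.31140613 -0.42727616] [0.46078323 0.04622351 0.25609319]
```

View pics/d3.png

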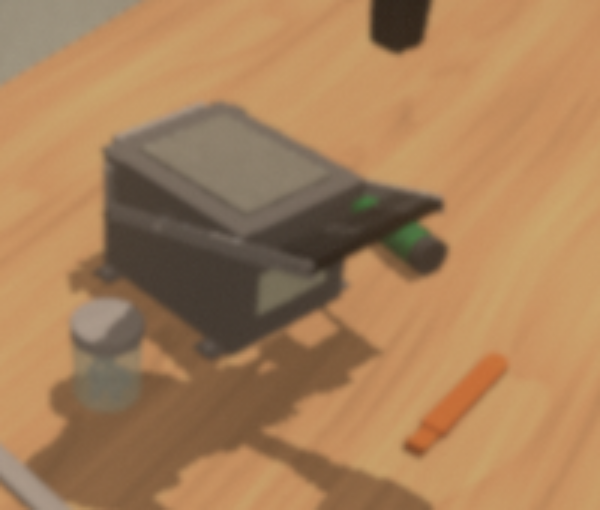

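The lid is shut, the bar is back up at (440,205), the jar, grip and tire lever have not moved, and the gripper is clear of the box.

```bash
python3 -c "
from rig import *
print(hand_in())"
```

```text
the job is handed in; nothing more can be done
None
```

I pressed the lever to its stop and held the lid wide open for about 3.5 s. I then let it up over about 4 s until the lid was shut, backed the arm away, and handed the job in; the last picture shows the jar, grip and tire lever unmoved, with the wrench only partly in view.

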